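# Release a latched slide cassette and hold it over the tray

## Robot

A 6-joint arm with a two-finger parallel gripper is mounted at the origin on a cart in front of the work surface, level with it; the furniture and walls round the work are solid. World frame = base frame: x ahead of the robot, y to its left, z up, the work surface at z = 0. Lengths are in mm, angles in rad, forces in N, time in s.
With the tool pointing down it reaches from about 350 to 875 mm from the base axis. Payload 4.2 kg.
Tool frame: the origin (TCP) lies at the very end of the fingers, on their centre line; the grasp point (between the pads) lies ctrl.pinch_z behind it (ctrl.pinch_z is the distance from the TCP to the grasp point, in mm); z points along the fingers, y is the line along which they close (so a half turn about z gives the same grasp; the last joint's range is limited). The gripper opens to 87 mm and grips with 3 to 60 N. Pads are 19 mm wide; open, the fingers measure 117 mm over their backs; the gripper's body (75 mm by 190 mm) begins 51 mm behind the grasp point.
Start: joints at [-0.884, 0.385, 0.008, 0, -1.194, -0.259], TCP at [259.306, -568.647, 222.55] pointing down, gripper open.
Joint ranges: [-3.14, 3.14], [-1.21, 2.06], [-1.07, 1.41], [-3.16, 2.05], [-2.99, -0.16], [-3.1, 3.1]. Speed limits (rad/s): [2.79, 2.79, 3.14, 3.14, 3.14, 3.14].

## Interface

Orientations are given as a unit quaternion [w, x, y, z].
In Python, from cell import ctrl gives the robot as it stands. The module is installed in compiled form; this text tells all that it offers.
- The arm moves only by the shell command python3 -m inch 'ROWS'. ROWS is JSON, one flat list of numbers, 7 for each row, row after row: the opening in per cent of the stroke, from 0 (shut) to 100 (fully open), then the shift along the tool's x, y, z in cm, then the turn, a rotation vector about the tool's x, y, z in degrees. In form: [hand, dx, dy, dz, ax, ay, az, hand, dx, dy, dz, ax, ay, az, ...]. A call has 1 to 10 rows; each row is the pose to reach, as a shift and turn from the pose commanded when the call began, along the tool's axes at that moment; what a row does not reach only later rows make up. A row lasts 1/10 s, in which the tool goes at most 50 mm and 8.59 degrees, less where a joint would pass 70% of its speed; a pose out of reach is approached as far as the arm can. A call with a gripper value outside its range is refused whole. The fingers move at their own pace and stop on an object; the grip force is fixed at half the most. Time passes only in rows, so rows that repeat a pose let the fingers close. It gives the time, the measured TCP pose, the force, the opening and the grip force at its end, in the units of the state.
- ctrl.read_state(): the state, without advancing time (a new reading comes with each control period).
- ctrl.grab_frame(name): name is "scene" or "top"; returns the picture (480x640x3 uint8, red, green, blue); there is no depth.
- ctrl.camera_model(name): a dict with "camera_matrix" (3x3 intrinsics, pixels), "world_from_camera" (4x4, takes a point from camera to world coordinates). Camera axes: x right, y down, z forward; pixel columns grow to the right and rows downward; lengths in mm; the calibration is good to about 2 mm. A picture is of the moment at which its call begins. camera_model takes no time and is no camera call.
- ctrl.sign_off(): hands the job in; it is judged then, once.
The state is a dict: "time_s": time; "q": joint angles; "dq": joint speeds; "tau": joint torques, N m; "tcp_pos": TCP position; "tool_rot": TCP orientation; "ft_force": force on the tool from outside, world axes, zero at the start; "torque": the same for the moment, N m; "finger_gap": finger opening in mm; "gripper_force": force on a finger pad.
Only numpy, scipy, OpenCV 4.12 (cv2) and the standard library are available. Lean on these libraries where they do the work, as an engineer would, in place of code of your own. Each camera call takes 0.05 s, during which the arm holds its last target. There are 200 camera calls.

## Task

Two slide cassettes are latched in docks on the bench; one is loaded with glass slides, the other is empty. Pinch the two side catches of the loaded cassette together, lift it straight up out of its dock, and finish while still holding it by the squeezed catches, upright and still, about a hand's breadth (10 cm) above the middle of the shallow steel tray. Keep it upright all the way, and leave the empty cassette in its dock and the other things where they are.

Things in the scene. Friction and masses are not known exactly. Their poses are not given: they have to be found in the camera images.
- loaded_grip (a point): Where to pinch: the point midway between the loaded cassette's two catches, 62 mm above its underside, 72 mm above the bench while docked. Axes: x along the cassette's length, y from catch to catch, z up. The catches' outer faces are 52 mm apart at rest (y = +26 and -26 mm), 40 mm when both are fully pressed.
- loaded_catch_left (a joint): Catch on the loaded cassette's +y side, mid-length: a grey ribbed upright plate 26 mm wide (x), 4 mm thick, its flat finger area 48 to 78 mm above the underside. 0 = out (latched), 0.006 m = fully pressed in. Sprung: 3 N at the start, 8 N fully pressed. The dock holds the cassette down unless both catches are pressed 3.5 mm or more.
- loaded_catch_right (a joint): The same catch on the -y side: 0 = out (latched), 0.006 m = fully pressed in.
- dock_loaded: Dock that holds the loaded cassette, fixed to the bench: a grey base plate 128 x 96 x 10 mm with an aluminium pocket 108 x 80 mm whose top is 39 mm above the bench. Origin: centre of its underside on the bench; x along the cassette's length, y across, z up. The cassette stands on the plate at 10 mm; the pocket is 29 mm deep.
- dock_empty: The same kind of dock, holding the empty cassette. Origin and axes alike.
- empty_grip (a point): The same point (62 mm above the underside, between the catches) of the empty cassette, the same white frame without slides. To be left latched in its dock.
- tray: Shallow open steel tray, fixed to the bench, 150 (x) x 120 (y) x 18 mm, walls and floor 3 mm. Origin: centre of its underside on the bench.
- beaker_small: Bystander: small glass beaker, 60 mm wide, 67 mm tall. Origin: centre of its underside.
- tape: Bystander: roll of tape lying flat, 98 mm wide, 25 mm tall. Origin: centre of its underside.
- marker: Bystander: marker pen lying at the right of the work, 135 mm long (its own y), 16 mm thick. Origin: centre of its underside.
- bulb: Bystander: brown rubber bulb, 51 mm wide, 103 mm tall. Origin: centre of its underside.
- wash: Bystander: wash bottle, 69 x 100 mm, 204 mm tall. Origin: centre of its underside.
- loaded: The loaded cassette: a white plastic frame 90 mm long (x), 32 mm wide (y), 62 mm tall, with eight upright glass slides whose white ends reach 80 mm above its underside. Origin: centre of its underside, 10 mm above the bench while docked, with about 1 mm of play. Mass about 0.2 kg.
Not all that is in view belongs to the job. What is shaped like the dock_loaded but green is not meant.

How it is judged (in metres and radians):
On the way, in this order (a step that is already met when the one before it is completed fails the run):
1. both catches of the loaded cassette pinched in while it is still in its dock (value of joint each of loaded_catch_left, loaded_catch_right above 0.003 m and z of loaded_grip in the frame of dock_loaded below 0.09 m), for 0.1 s.
2. the loaded cassette lifted free above its dock, upright, by its catches (z of loaded_grip in the frame of dock_loaded above 0.115 m and angle between loaded_grip's own z axis and vertical below 0.3 rad and value of joint each of loaded_catch_left, loaded_catch_right above 0.003 m), for 0.1 s.
At the end, for the whole second after the job is handed in: Held in the gripper, both catches pressed 3.5 mm or more; the loaded cassette's underside 60 to 190 mm above the bench, centre within 40 mm of the tray's, within 0.25 rad of upright, under 0.03 m/s, not touching the tray; the empty cassette still docked (value of joint each of loaded_catch_left, loaded_catch_right above 0.0035 m and contact force between the fingers and loaded above 2 N and horizontal distance between loaded_grip and tray below 0.04 m and height (world z) of loaded_grip between 0.122 and 0.252 m and angle between loaded_grip's own z axis and vertical below 0.25 rad and linear speed of loaded below 0.03 m/s and contact force between loaded and tray below 0.1 N and distance between empty_grip and dock_empty below 0.085 m); the arm keeps its last pose, push and grip.
It fails at once if the loaded cassette tipped more than 0.5 rad (angle between loaded_grip's own z axis and vertical above 0.5 rad).
It fails at once if the empty cassette pulled up or moved by more than 15 mm (distance of empty_grip from where it was at the start of the episode above 0.015 m).
It fails at once if a bystander moved by more than 30 mm (distance of any of beaker_small, tape, marker, bulb, wash from where it was at the start of the episode above 0.03 m).
It also fails if it takes over 45 s, if anything falls off the work surface, if the arm or the gripper's body presses on something with over 40 N, if the wrist force passes 120 N, or if a joint passes its speed limit or range.

## Working session

There is one attempt and no reset: what is moved stays moved. The work goes in short steps, Python scripts to look and compute and a shell command to move; the robot and the scene stay as the last step left them, time stands still between calls to the robot, and variables do not carry over. Pictures are saved under pics/ and viewed, at most 10 in all, crops included, and the job is handed in when it is done.

```bash
mkdir -p pics
python3 - <<'E'
from cell import ctrl
import cv2
for n in("top","scene"):
    f=ctrl.grab_frame(n); cv2.imwrite(f"pics/{n}0.png",f[:,:,::-1]); m=ctrl.camera_model(n); print(m["camera_matrix"],m["world_from_camera"])
s=ctrl.read_state();print(s,ctrl.pinch_z)
E
```

```text
[[486.86343574   0.         309.49624264]
 [  0.         486.86343574 232.55055455]
 [  0.           0.           1.        ]] [[-2.79850250e-02 -9.91283935e-01  1.28736161e-01  3.82134434e+02]
 [-9.99369070e-01  2.49276573e-02 -2.52996684e-02  1.97467366e+01]
 [ 2.18700639e-02 -1.29362950e-01 -9.91356105e-01  1.30888737e+03]
 [ 0.00000000e+00  0.00000000e+00  0.00000000e+00  1.00000000e+00]]
[[460.90647051   0.         325.65307758]
 [  0.         460.90647051 238.1657921 ]
 [  0.           0.           1.        ]] [[-7.92637505e-01 -3.96325622e-01  4.63305286e-01 -3.53509503e+01]
 [-6.09613652e-01  5.27453794e-01 -5.91746306e-01  7.28851034e+02]
 [-9.84790847e-03 -7.51477543e-01 -6.59685169e-01  9.12467365e+02]
 [ 0.00000000e+00  0.00000000e+00  0.00000000e+00  1.00000000e+00]]
{'time_s': 0.1, 'q': array([-8.84426800e-01,  3.85476789e-01,  6.75914962e-03, -4.21942534e-04,
       -1.19403614e+00, -2.58619118e-01]), 'dq': array([ 6.44054386e-05, -5.23651323e-04,  4.51781413e-03,  1.02179912e-03,
       -1.01291573e-03,  7.30628153e-04]), 'tau': array([-1.50410933e-04, -3.91689134e+01,  1.87935537e+01,  4.23189819e+00,
        1.34426396e-02, -6.94464552e-05]), 'tcp_pos': array([ 259.05720762, -568.17922882,  221.57137404]), 'tool_rot': array([-2.70814410e-04, -2.12172251e-01,  9.77231774e-01,  9.60739324e-04]), 'ft_force': array([-0.6256311 ,  0.07240898,  0.23989958]), 'torque': array([-0.02093157, -0.00311284,  0.0023672 ]), 'gripper_force': 0.0, 'finger_gap': 86.59678328715559} 18.700000000000003
```

View pics/top0.png

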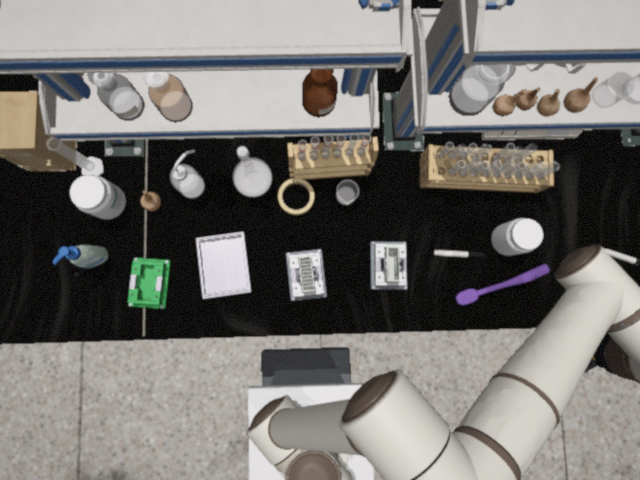

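View pics/scene0.png

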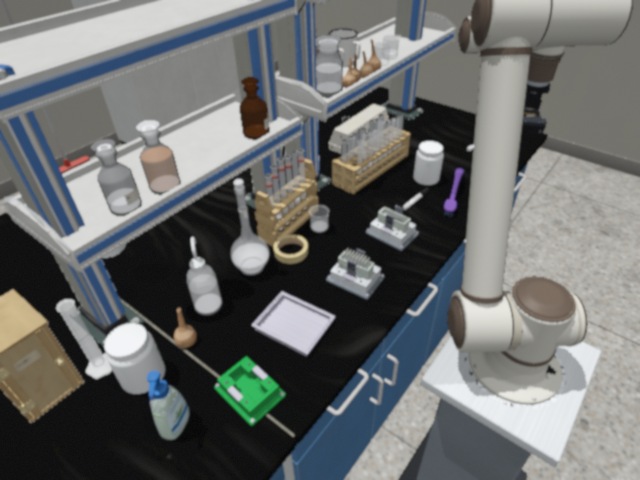

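The top view shows docks at (306,275) and (389,265), the tray at (223,265) and a green decoy at (149,283). I'll enlarge both docks to see which one is loaded.

Run:
```python
import cv2,numpy as np
t=cv2.imread("pics/top0.png");s=cv2.imread("pics/scene0.png")
a=cv2.resize(t[235:310,275:420],(800,414),interpolation=cv2.INTER_CUBIC)
b=cv2.resize(s[200:300,320:425],(400,381),interpolation=cv2.INTER_CUBIC)
cv2.imwrite("pics/c1.png",a);cv2.imwrite("pics/c2.png",cv2.resize(s[195:300,320:425],(600,600),interpolation=cv2.INTER_CUBIC))
```

```text
(no output)
```

View pics/c1.png

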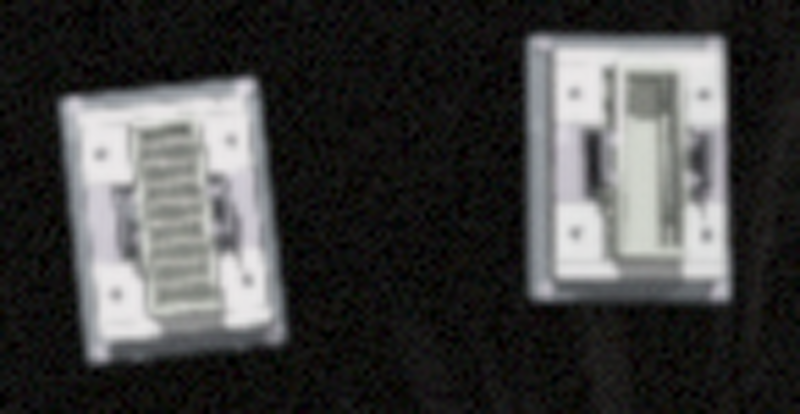

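View pics/c2.png

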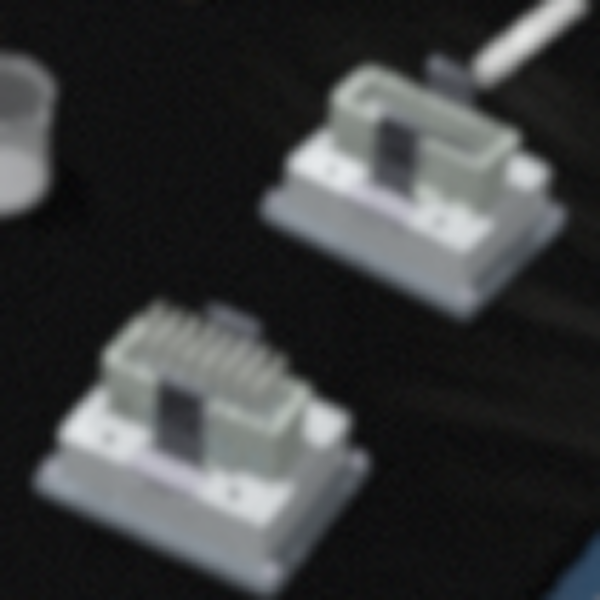

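The left dock, at (306,275) in the top view, is loaded: the crops show slide ribs there and a hollow frame in the right one. Next I measure its pose and the tray's.

```bash
cat > h.py <<'E'
import numpy as np,cv2
from cell import ctrl
def cast(n,uv,z):
    m=ctrl.camera_model(n);K=m["camera_matrix"];T=m["world_from_camera"]
    d=np.c_[np.atleast_2d(uv),np.ones(len(np.atleast_2d(uv)))]@np.linalg.inv(K).T@T[:3,:3].T
    o=T[:3,3];return o+d*((z-o[2])/d[:,2])[:,None]
def proj(n,p):
    m=ctrl.camera_model(n);T=np.linalg.inv(m["world_from_camera"]);c=T[:3,:3]@p+T[:3,3];c=m["camera_matrix"]@c;return c[:2]/c[2]
E
python3 - <<'E'
from h import *
t=cv2.imread("pics/top0.png")
sc=145/800;f=lambda L:np.array(L)*[sc,75/414]+[275-.4,235-.4]
h=cast("top",f([(100,153),(232,140),(117,293),(248,280)]),39)
print("screws",h.round(1),h.mean(0),np.linalg.norm(h[0]-h[1]),np.linalg.norm(h[0]-h[2]))
g=cv2.cvtColor(t,cv2.COLOR_BGR2GRAY)
m=(cv2.GaussianBlur(g,(3,3),0)>75).astype(np.uint8)
cs,_=cv2.findContours(m,0,2)
for c in cs:
    if 800<cv2.contourArea(c)<5000:
        r=cv2.minAreaRect(c)
        if not(190<r[0][0]<420 and 220<r[0][1]<310):continue
        for z in(10,18):
            b=cast("top",cv2.boxPoints(r),z);e=b[1]-b[0],b[2]-b[1]
            print(r,z,b.mean(0).round(1),[(np.linalg.norm(x).round(1),np.degrees(np.arctan2(x[1],x[0])).round(1)) for x in e])
# scene: catches of loaded, tops at z=10+78=88 ; crop2 scale 5.714
s=f2=lambda L:np.array(L)/5.714+[320-.4,195-.4]
c=cast("scene",f2([(182,382),(236,312)]),88);print("catch tops",c,c.mean(0),np.linalg.norm(c[0]-c[1]))
E
```

```text
screws [[469.9  33.3  39. ]
 [474.4 -29.3  39. ]
 [403.9  26.8  39. ]
 [408.3 -34.9  39. ]] [439.11917311  -1.02579923  39.        ] 62.761185687501566 66.2562495641951
((305.80487060546875, 274.243896484375), (48.589874267578125, 36.88413619995117), 83.6598129272461) 10 [439.6  -0.5  10. ] [(np.float64(98.8), np.float64(-85.1)), (np.float64(129.1), np.float64(-175.5))]
((305.80487060546875, 274.243896484375), (48.589874267578125, 36.88413619995117), 83.6598129272461) 18 [ 4.393e+02 -4.000e-01  1.800e+01] [(np.float64(98.2), np.float64(-85.1)), (np.float64(128.3), np.float64(-175.5))]
((388.5, 265.0), (48.0, 37.0), 90.0) 10 [ 458.3 -222.5   10. ] [(np.float64(100.1), np.float64(-91.5)), (np.float64(128.6), np.float64(176.9))]
((388.5, 265.0), (48.0, 37.0), 90.0) 18 [ 457.8 -221.    18. ] [(np.float64(99.5), np.float64(-91.5)), (np.float64(127.9), np.float64(176.9))]
((222.7303466796875, 264.78900146484375), (63.38407516479492, 50.50388717651367), 83.04703521728516) 10 [470.9 219.6  10. ] [(np.float64(134.5), np.float64(-84.4)), (np.float64(169.2), np.float64(-173.7))]
((222.7303466796875, 264.78900146484375), (63.38407516479492, 50.50388717651367), 83.04703521728516) 18 [470.4 218.3  18. ] [(np.float64(133.7), np.float64(-84.4)), (np.float64(168.2), np.float64(-173.7))]
catch tops [[435.70202837  21.27085122  88.        ]
 [442.48105548 -31.57772078  88.        ]] [439.09154193  -5.15343478  88.        ] 53.28158004098815
```

```bash
cat >> h.py <<'E'
from scipy.spatial.transform import Rotation as R
def go(p,yaw):  # yaw of tool y axis (deg), tool down
    s=ctrl.read_state();w,x,y,z=s["tool_rot"];r=R.from_quat([x,y,z,w])
    a=np.radians(yaw);Y=np.array([np.cos(a),np.sin(a),0]);Z=np.array([0,0,-1.]);M=np.c_[np.cross(Y,Z),Y,Z]
    print("t",s["time_s"],"tcp",s["tcp_pos"].round(1),"cm",(r.inv().apply(np.array(p)-s["tcp_pos"])/10).round(2),"deg",np.degrees((r.inv()*R.from_matrix(M)).as_rotvec()).round(2),"gap",s["finger_gap"],s["gripper_force"])
E
python3 - <<'E'
from h import *
go([439,-1,180],95)
# cassette slide-block centre, white tops z=90
print(cast("top",np.array([[177,220]])*[145/800,75/414]+[274.6,234.6],90))
E
```

```text
t 0.1 tcp [ 259.1 -568.2  221.6] cm [-39.89  44.14   4.24] deg [ 0.11 -0.03 19.5 ] gap 86.59678328715559 0.0
[[435.1122141   -1.37723729  90.        ]]
```

```bash
python3 -m inch '[100,-5,5.5,0,0,0,5, 100,-9,10,0,0,0,10, 100,-12.5,14,0,0,0,15, 100,-16,18,0,0,0,19.5, 100,-20,22,0,0,0,19.5, 100,-24,26,0,0,0,19.5, 100,-28,30,0,0,0,19.5, 100,-32,34,0,0,0,19.5, 100,-36,39,0,0,0,19.5, 100,-39.9,44.1,0,0,0,19.5]'; python3 -m inch '[100,0,0,0,0,0,0,100,0,0,0,0,0,0]'
python3 - <<'E'
from h import *
go([439,-1,140],95)
E
```

```text
time_s: 1.1
tcp_pos: [414.3, -91.4, 222.5]
tool_rot: [0.0, -0.044, 0.999, 0.0]
ft_force: [1.5, 0.1, 0.5]
finger_gap: 87.3
gripper_force: 0.0
time_s: 1.3
tcp_pos: [414.2, -92.3, 222.3]
tool_rot: [-0.0, -0.045, 0.999, 0.0]
ft_force: [-0.2, 0.4, -0.4]
finger_gap: 87.1
gripper_force: 0.0
t 1.3 tcp [414.2 -92.3 222.3] cm [-3.31  8.86  8.23] deg [ 0.01 -0.05  0.2 ] gap 87.11236389082896 0.0
```

```bash
python3 -m inch '[100,-1.6,4.4,1,0,0,0.2, 100,-3.3,8.8,3,0,0,0.2, 100,-3.3,8.8,6,0,0,0.2, 100,-3.3,8.9,8.2,0,0,0.2,100,-3.3,8.9,8.2,0,0,0.2,100,-3.3,8.9,8.2,0,0,0.2]'
python3 - <<'E'
from h import *
go([439,-1,55],95)
for n in("top","scene"):
    p=proj(n,np.array([439,-1,72.]));print(n,p)
    f=ctrl.grab_frame(n)[:,:,::-1]; u,v=p.astype(int); f=f[v-50:v+50,u-50:u+50]; cv2.imwrite(f"pics/{n}1.png",cv2.resize(f,(400,400),interpolation=cv2.INTER_CUBIC))
cv2.imwrite("pics/n1.png",np.hstack([cv2.imread("pics/top1.png"),cv2.imread("pics/scene1.png")]))
E
```

```text
time_s: 1.9
tcp_pos: [439.5, -3.2, 140.8]
tool_rot: [-0.0, -0.041, 0.999, -0.0]
ft_force: [0.6, -0.4, 0.3]
finger_gap: 86.8
gripper_force: 0.0
t 1.9 tcp [439.5  -3.2 140.8] cm [0.03 0.23 8.58] deg [-0.04 -0.03 -0.3 ] gap 86.80337580090809 0.0
top [306.37610374 273.2343666 ]
scene [355.16074411 260.57187189]
```

View pics/n1.png

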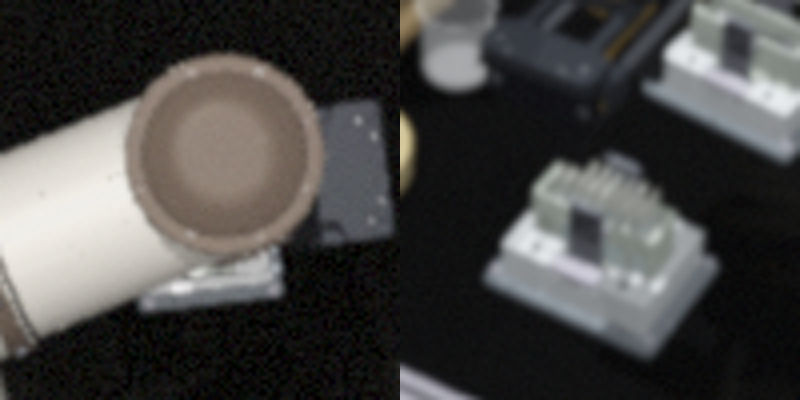

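The scene crop shows the open hand hovering and the loaded cassette undisturbed at crop position (600,240). The top view is blocked by the arm. The dock centre from three measurements agrees to about 1–2 mm, so I descend.

```bash
python3 -m inch '[100,0,0.2,3,0,0,-0.3, 100,0,0.2,5.5,0,0,-0.3, 100,0,0.2,7.5,0,0,-0.3, 100,0,0.2,8.5,0,0,-0.3,100,0,0.2,8.5,0,0,-0.3,100,0,0.2,8.5,0,0,-0.3]'
python3 - <<'E'
from h import *
go([439,-1.5,55],95)
f=ctrl.grab_frame("scene")[:,:,::-1]
cv2.imwrite("pics/s2.png",cv2.resize(f[195:300,295:435],(800,600),interpolation=cv2.INTER_CUBIC))
E
```

```text
time_s: 2.6
tcp_pos: [440.2, 0.2, 56.6]
tool_rot: [0.001, -0.045, 0.999, 0.0]
ft_force: [-0.2, 0.1, 0.0]
finger_gap: 86.9
gripper_force: 0.0
t 2.6 tcp [4.402e+02 2.000e-01 5.660e+01] cm [ 0.13 -0.16  0.16] deg [0.02 0.12 0.11] gap 86.9374575462838 0.0
```

View pics/s2.png

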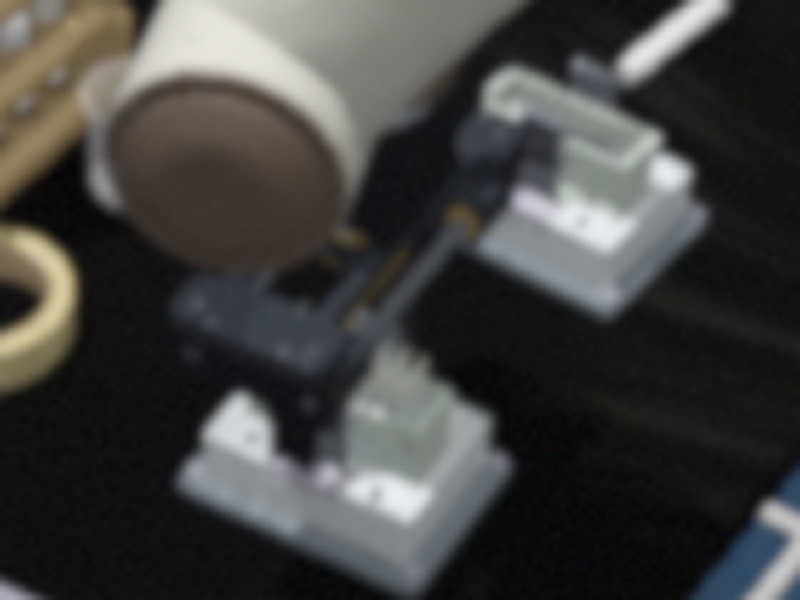

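The near finger is at (300,430), in line with the near catch and above the dock top. I apply the small correction and pinch.

```bash
python3 -m inch '[100,0.1,-0.15,0.1,0,0,0, 100,0.1,-0.15,0.1,0,0,0, 60,0.1,-0.15,0.1,0,0,0, 60,0.1,-0.15,0.1,0,0,0, 20,0.1,-0.15,0.1,0,0,0, 20,0.1,-0.15,0.1,0,0,0,20,0.1,-0.15,0.1,0,0,0,20,0.1,-0.15,0.1,0,0,0,20,0.1,-0.15,0.1,0,0,0,20,0.1,-0.15,0.1,0,0,0]';python3 -m inch '[20,0,0,0,0,0,0,20,0,0,0,0,0,0,20,0,0,0,0,0,0,20,0,0,0,0,0,0,20,0,0,0,0,0,0]'
```

```text
time_s: 3.65
tcp_pos: [438.4, -1.5, 54.7]
tool_rot: [0.0, -0.045, 0.999, 0.0]
ft_force: [0.0, 0.4, 1.2]
finger_gap: 36.9
gripper_force: 29.8
time_s: 4.15
tcp_pos: [438.5, -1.5, 54.7]
tool_rot: [0.0, -0.045, 0.999, 0.0]
ft_force: [0.4, 0.8, 1.8]
finger_gap: 36.7
gripper_force: 29.8
```

Gap is 36.7 mm with 30 N, close to the 40 mm of fully pressed catches. I lift slowly and watch the force.

```bash
python3 -m inch '[20,0,0,-0.3,0,0,0, 20,0,0,-0.6,0,0,0, 20,0,0,-1,0,0,0, 20,0,0,-1,0,0,0]'
python3 - <<'E'
from h import *
go([438,-1.5,55],95)
f=ctrl.grab_frame("scene")[:,:,::-1]
cv2.imwrite("pics/s3.png",cv2.resize(f[195:300,295:435],(800,600),interpolation=cv2.INTER_CUBIC))
E
```

```text
time_s: 4.55
tcp_pos: [438.4, -1.5, 64.9]
tool_rot: [0.0, -0.045, 0.999, 0.0]
ft_force: [0.6, -0.0, -2.6]
finger_gap: 36.8
gripper_force: 29.8
t 4.55 tcp [438.4  -1.5  64.9] cm [0.04 0.   0.99] deg [0.01 0.03 0.11] gap 36.755034772858345 29.81334380339831
```

View pics/s3.png

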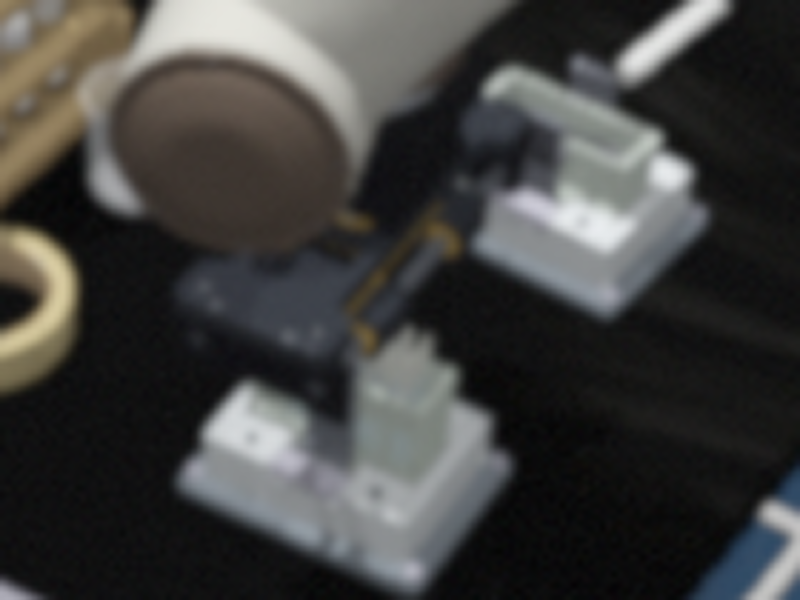

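The cassette has come up with the fingers and the force of −2.6 N matches its weight. I continue straight up, slowly.

```bash
python3 -m inch '[20,0,0,-0.7,0,0,0, 20,0,0,-1.5,0,0,0, 20,0,0,-2.5,0,0,0, 20,0,0,-3.5,0,0,0, 20,0,0,-4.5,0,0,0, 20,0,0,-5.5,0,0,0, 20,0,0,-7,0,0,0, 20,0,0,-8.5,0,0,0, 20,0,0,-9.5,0,0,0, 20,0,0,-9.5,0,0,0]'
python3 - <<'E'
from h import *
go([470,218,160],95)
E
```

```text
time_s: 5.6
tcp_pos: [439.3, -1.2, 161.2]
tool_rot: [0.002, -0.045, 0.999, 0.0]
ft_force: [0.6, -0.0, -2.5]
finger_gap: 37.0
gripper_force: 29.8
t 5.6 tcp [439.3  -1.2 161.2] cm [-5.02 21.56  0.15] deg [0.05 0.21 0.12] gap 36.96150135549536 29.81320357066579
```

```bash
python3 -m inch '[20,-0.2,1,0,0,0,0, 20,-0.7,3,0,0,0,0, 20,-1.4,6,0,0,0,0, 20,-2.1,9,0,0,0,0, 20,-2.8,12,0,0,0,0, 20,-3.5,15,0,0,0,0, 20,-4.2,18,0,0,0,0, 20,-4.7,20,0,0,0,0, 20,-4.9,21,0,0,0,0, 20,-5,21.6,0,0,0,0]'; python3 -m inch '[20,0,0,0,0,0,0,20,0,0,0,0,0,0,20,0,0,0,0,0,0,20,0,0,0,0,0,0]'
python3 - <<'E'
from h import *
go([470,218,160],95)
f=ctrl.grab_frame("scene")[:,:,::-1]
cv2.imwrite("pics/s4.png",cv2.resize(f[150:370,180:420],(654,600),interpolation=cv2.INTER_CUBIC))
E
```

```text
time_s: 6.6
tcp_pos: [468.5, 218.5, 158.8]
tool_rot: [-0.001, -0.045, 0.999, -0.001]
ft_force: [-0.0, -0.3, -3.2]
finger_gap: 36.6
gripper_force: 29.8
time_s: 7.0
tcp_pos: [468.8, 217.3, 159.7]
tool_rot: [0.0, -0.044, 0.999, 0.0]
ft_force: [0.5, 0.2, -2.5]
finger_gap: 36.7
gripper_force: 29.8
t 7.0 tcp [468.8 217.3 159.7] cm [-0.12  0.06 -0.03] deg [0.   0.   0.05] gap 36.67810133351004 29.81331780552864
```

View pics/s4.png

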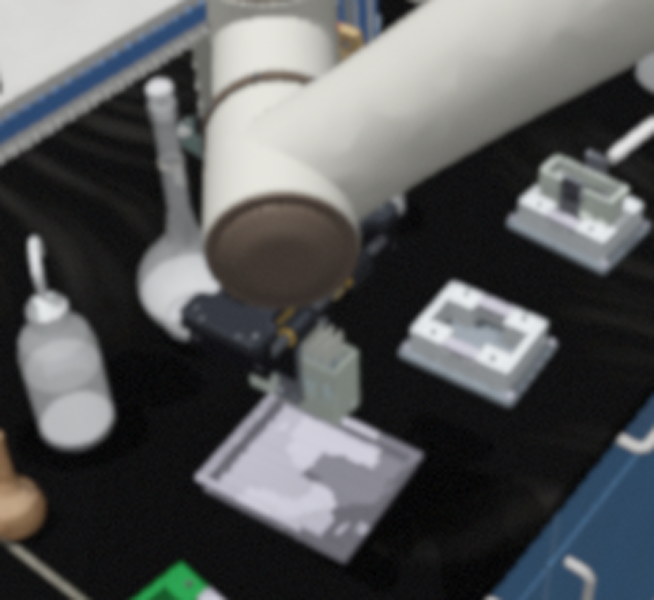

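The cassette at (320,380) hangs upright above the tray, whose centre is near (310,475). The loaded dock is vacant, the empty cassette is still docked, and the arm is still. I'm handing in.

```bash
python3 -c "
from cell import ctrl;print(ctrl.sign_off())"
```

```text
the job is handed in; nothing more can be done
None
```

I handed the job in with the loaded cassette held by its squeezed catches, upright and still, underside about 115 mm above the bench and within a few mm of the tray centre by my measurements; the empty cassette is still docked, and the judge's verdict was not shown.

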